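Turn the mirror cell face up against the cork board

TASK

The square mirror cell lies face down on the optical table in front of the cork board. Without gripping or lifting it, push it with the fingertips against the board's near edge, tip it up on that edge and push it over, so that it ends lying flat on the cork with its mirror facing up. Leave the cork board's other items and the things standing around undisturbed.

Things in the scene. Friction and masses are not known exactly. Their poses are not given: they have to be found in the camera images.
- cell: Mirror cell, about 0.22 kg: black square flange 90 x 90 mm, 8 mm thick, with a round metal bezel (74 mm across, 5 mm high) around the mirror on its face. It starts resting on the bezel, plain back up. Origin: centre of the bezel's face. z axis: from mirror to plain back (up at the start, down once flipped). x axis: towards the board at the start, within 0.25 rad of square to its edge; x, y parallel to the sides.
- cell_center (a point): Centre of the mirror cell, half-way through its 13 mm thickness: 6.5 mm above the table at the start, 15.5 mm when it lies on its back on the board. At the start the flange's underside is 5 mm above the table and its rim overhangs the bezel by 8 mm, so a fingertip kept within 5 mm of the table pushes on the flange's lower rim.
- board: The cork board, fixed to the table: 150 mm deep (its x), 260 mm wide (its y), 9 mm high, rigid. Origin: centre of its underside. Its x axis points away from the robot (turned up to 0.4 rad), its near edge is a straight upright step at x = -75 mm.
- board_edge (a point): Middle of the board's near top edge, 9 mm above the table; axes as the board's. The middle of the cell's leading side starts 12 to 45 mm short of this edge. Pressed against it with about 7 N, the cell's near rim sticks to the fingertips by friction and rises with them as they swing up on a 90 mm arc about this edge.
- tube: Bystander: black lens tube standing on the board's far left corner, 31 mm diameter, 40 mm high. Origin: centre of its underside.
- clamp: Bystander: flat black clamp bar lying on the board's far right corner, 60 x 26 x 12 mm. Origin: centre of its underside.
- post_a: Bystander: post in a holder standing on the table left of the cell, 40 mm across the foot, 83 mm high. Origin: centre of its underside.
- post_b: Bystander: post in a holder standing on the table right of the cell, 40 mm across the foot, 68 mm high. Origin: centre of its underside.
- driver: Bystander: screwdriver 160 mm long lying on the table farther right. Origin: under its middle.
- jar: Bystander: small closed jar standing on the table farther left, 50 mm diameter, 60 mm high. Origin: centre of its underside.
Not all that is in view belongs to the job. There is more than one size of the cell; the job needs the largest.

How it is judged (in metres and radians):
On the way:
1. the cell is tipped up 40 to 95 degrees with its front edge on the board's near edge (angle between cell's own z axis and vertical between 0.7 and 1.66 rad and x of cell_center in the frame of board_edge between -0.05 and 0.02 m and height (world z) of cell_center below 0.062 m), for 0.1 s.
At the end, for the whole second after the job is handed in: The cell lies at rest on the board on its plain back, mirror up, within 0.1 rad of level, its centre 38 to 85 mm beyond the near edge and within 80 mm of the board's middle line (angle between cell's own z axis and vertical above 3.04 rad and height (world z) of cell_center between 0.012 and 0.019 m and x of cell_center in the frame of board_edge between 0.038 and 0.085 m and y of cell_center in the frame of board_edge between -0.08 and 0.08 m and linear speed of cell below 0.01 m/s and angular speed of cell below 0.1 rad/s); the robot touches nothing.
It fails at once if the cell is lifted or carried: its centre rises above 65 mm, or above 32 mm while within 17 degrees of flat, or above 35 mm away from the board's edge (85 mm before it or 60 mm beyond) (height (world z) of cell_center above 0.065 m or (height (world z) of cell_center above 0.032 m and (angle between cell's own z axis and vertical below 0.3 rad or angle between cell's own z axis and vertical above 2.84 rad)) or (height (world z) of cell_center above 0.035 m and (x of cell_center in the frame of board_edge below -0.085 m or x of cell_center in the frame of board_edge above 0.06 m))).
It fails at once if the lens tube or clamp bar on the board is moved more than 15 mm or tipped (distance of any of tube, clamp from where it was at the start of the episode above 0.015 m or angle between any of tube, clamp's own z axis and vertical above 0.4 rad).
It fails at once if a post, the screwdriver or the jar is moved more than 15 mm or tipped (distance of any of post_a, post_b, driver, jar from where it was at the start of the episode above 0.015 m or angle between any of post_a, post_b, jar's own z axis and vertical above 0.4 rad).
It also fails if it takes over 56 s, if anything falls off the work surface, if the arm or the gripper's body presses on something with over 40 N, if the wrist force passes 120 N, or if a joint passes its speed limit or range.

ROBOT

A 6-joint arm with a two-finger parallel gripper is mounted at the origin on the work surface. World frame = base frame: x ahead of the robot, y to its left, z up, the work surface at z = 0. Lengths are in mm, angles in rad, forces in N, time in s.
With the tool pointing down it reaches from about 300 to 775 mm from the base axis. Payload 14.6 kg.
Tool frame: the origin (TCP) lies at the very end of the fingers, on their centre line; the grasp point (between the pads) lies 19 mm behind it; z points along the fingers, y is the line along which they close (so a half turn about z gives the same grasp; the last joint's range is limited). The gripper opens to 94 mm and grips with 3 to 60 N. Pads are 16 mm wide; open, the fingers measure 119 mm over their backs; the gripper's body (75 mm by 177 mm) begins 78 mm behind the grasp point.
Start: joints at [-1.283, 0.3, 1.521, -0, 1.321, -0.067], TCP at [191.064, -515.736, 205.446] pointing down, gripper open.
Joint ranges: [-3.03, 3.03], [-0.79, 2.21], [0.23, 2.52], [-1.04, 4.18], [0, 3.07], [-2.55, 2.55]. Speed limits (rad/s): [2.22, 2.22, 2.57, 3.14, 3.14, 3.14].

INTERFACE

Orientations are given as [roll, pitch, yaw] about the fixed x, y, z axes, in that order (R = Rz(yaw) Ry(pitch) Rx(roll)).
In Python, from cell import manip, camera, get_calibration gives the robot as it stands. The module is installed in compiled form; this text tells all that it offers.
- The arm moves only by the tool jog_arm, never from a script. Its argument "plan" is one flat list of numbers, 6 for each row, row after row: the shift along the world's x, y, z in m, then the turn, a rotation vector about the world's x, y, z in degrees. A call has 1 to 20 rows; each row is the pose to reach, as a shift and turn from the pose commanded when the call began; what a row does not reach only later rows make up. A row lasts 1/10 s, in which the tool goes at most 50 mm and 8.59 degrees, less where a joint would pass 70% of its speed; a pose out of reach is approached as far as the arm can. A call with a gripper value outside its range is refused whole. "claw" is the finger opening in m, from 0 to 0.094, set as the call begins (left out, the last holds). The fingers move at their own pace and stop on an object; "force" is the grip in N (left out, the last holds). Time passes only in rows, so rows that repeat a pose let the fingers close. It gives the time, the measured TCP pose, the force, the opening and the grip force at its end, in the units of the state.
- manip.read_state(): the state, without advancing time (a new reading comes with each control period).
- camera(name): name is "scene" or "side" or "wrist"; returns (picture, depth): 480x640x3 uint8, red, green, blue; 480x640 float32, mm along the optical axis (not along the pixel's ray), 0 where there is no reading.
- get_calibration(name): a dict with "fx", "fy", "cx", "cy" (pixels), "origin" and "attitude" of the camera in the world. Camera axes: x right, y down, z forward; pixel columns grow to the right and rows downward; lengths in mm; the calibration is good to about 2 mm. A picture is of the moment at which its call begins: read the wrist's pose just before it. get_calibration takes no time and is no camera call; for the wrist camera it gives the pose at the moment of the call.
- manip.sign_off(): hands the job in; it is judged then, once.
The state is a dict: "clock": time; "joints": joint angles; "qd": joint speeds; "effort": joint torques, N m; "eef_pos": TCP position; "eef_rot": TCP orientation; "wrist_force": force on the tool from outside, world axes, zero at the start; "moment": the same for the moment, N m; "finger_gap": finger opening in mm; "finger_force": force on a finger pad.
Only numpy, scipy, OpenCV 4.12 (cv2) and the standard library are available. Lean on these libraries where they do the work, as an engineer would, in place of code of your own. Each camera call takes 0.05 s, during which the arm holds its last target. There are 200 camera calls.

## Working session

There is one attempt and no reset: what is moved stays moved. The work goes in short steps, Python scripts to look and compute and a tool call to move; the robot and the scene stay as the last step left them, time stands still between calls to the robot, and variables do not carry over. Pictures are saved under pics/ and viewed, at most 10 in all, crops included, and the job is handed in when it is done.

Besides the shell and the picture viewer there is one more tool, called as name(argument=value, ...), one argument or row to a line, values as JSON. jog_arm: Moves the arm, as the interface text tells. Its arguments: {"type":"object","properties":{"plan":{"type":"array"},"claw":{"type":"number"},"force":{"type":"number"}},"required":["plan"]}

```bash
mkdir -p pics
cat > h.py <<'E'
import numpy as np, cv2
from cell import manip, camera, get_calibration
def R(att):
    a=np.array(att,float)
    if a.shape==(3,3): return a
    from scipy.spatial.transform import Rotation as Ro
    return Ro.from_euler('xyz',a).as_matrix() if a.size==3 else Ro.from_quat(a).as_matrix()
def ray(c,uv,z):
    uv=np.atleast_2d(uv).astype(float); d=np.c_[(uv[:,0]-c['cx'])/c['fx'],(uv[:,1]-c['cy'])/c['fy'],np.ones(len(uv))]@R(c['attitude']).T
    o=np.array(c['origin']); return o+d*((z-o[2])/d[:,2])[:,None]
def cloud(c,dep):
    v,u=np.mgrid[:480,:640]; d=np.dstack([(u-c['cx'])/c['fx'],(v-c['cy'])/c['fy'],np.ones_like(u)])*dep[...,None]
    return d@R(c['attitude']).T+np.array(c['origin'])
E
python3 - <<'E'
from h import *
print(manip.read_state())
for n in ('scene','side'):
    c=get_calibration(n);print(n,c); p,d=camera(n); np.savez(n+'.npz',p=p,d=d); cv2.imwrite(f'pics/{n}0.png',p[...,::-1])
E
```

```text
{'clock': 0.0, 'joints': array([-1.28259833e+00,  3.00468740e-01,  1.52158109e+00,  1.25691572e-05,
        1.32068954e+00, -6.66298394e-02]), 'qd': array([-2.65681143e-04,  9.41238737e-04, -8.97925860e-04,  2.24677062e-04,
       -7.81512908e-04, -7.06152852e-05]), 'effort': array([-3.50851406e-04, -5.31807554e+01, -3.52737880e+01,  7.08269281e-02,
        2.43939960e-02, -8.35335845e-05]), 'eef_pos': array([ 190.99677898, -515.49412641,  204.88761908]), 'eef_rot': array([-3.14044929e+00, -8.84965784e-05,  3.54824666e-01]), 'wrist_force': array([ 0.20106611, -0.2188691 , -0.35505794]), 'moment': array([ 0.07709404, -0.02730851, -0.02503668]), 'finger_force': 0.0, 'finger_gap': 94.04974617609233}
scene {'fx': 581.2917534698834, 'fy': 581.2917534698834, 'cx': 319.7183535653381, 'cy': 246.96298557330877, 'origin': array([1326.50144561, -467.47248144,  614.48882756]), 'attitude': array([-2.13048846, -0.0106973 ,  1.0150736 ])}
side {'fx': 506.22043270983613, 'fy': 506.22043270983613, 'cx': 324.07477731597515, 'cy': 240.5420672939399, 'origin': array([ 421.86385103, -682.29443592,  801.12317898]), 'attitude': array([-2.37342255, -0.01872145, -0.17288461])}
```

View pics/scene0.png

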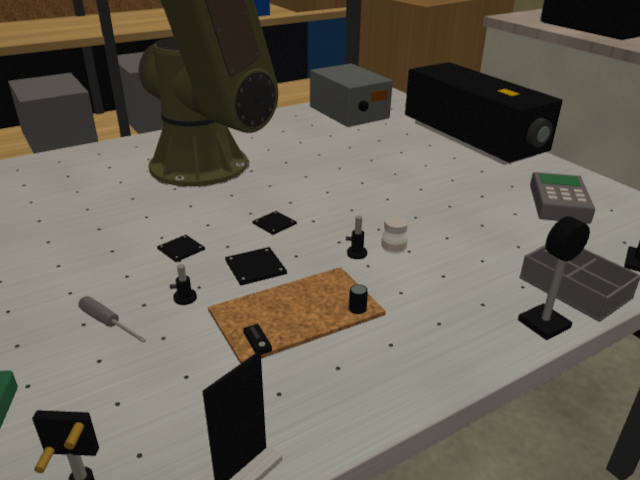

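View pics/side0.png

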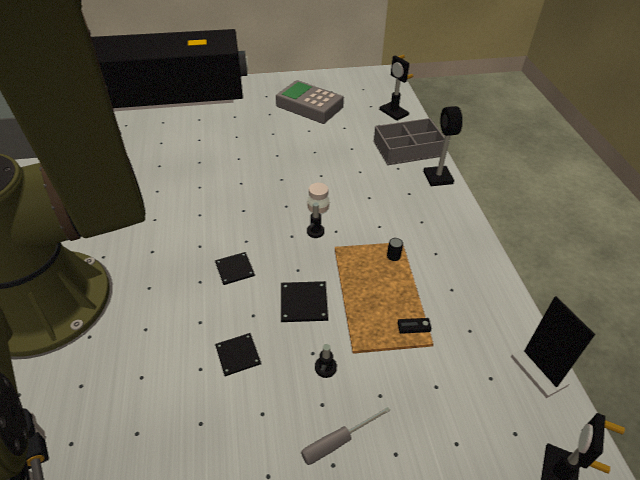

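The scene view shows the largest cell at (256,265), the cork board at (296,312), the posts at (184,285) and (357,240), and the small decoy cells at (181,247) and (275,222). The side view shows the cell at (304,302), the board at (383,297), the posts at (316,225) and (326,362), and the jar at (318,198).

```bash
cat > m.py <<'E'
from h import *
def quad(mask,seed):
    n,l=cv2.connectedComponents(mask.astype(np.uint8)); k=l[seed[1],seed[0]]
    cs,_=cv2.findContours((l==k).astype(np.uint8),cv2.RETR_EXTERNAL,cv2.CHAIN_APPROX_NONE); h=cv2.convexHull(max(cs,key=cv2.contourArea))
    for e in np.arange(2,30,1.):
        q=cv2.approxPolyDP(h,e,True)
        if len(q)<=4: break
    return q[:,0,:]
def rep(name,q,c,z):
    P=ray(c,q,z)[:,:2]; rc=cv2.minAreaRect(P.astype(np.float32))
    print(name,P.round(0).tolist(),'rect',np.round(rc[0],1),np.round(rc[1],1),round(rc[2],2), 'sides',np.linalg.norm(P-np.roll(P,-1,0),axis=1).round(1))
E
python3 - <<'E'
from m import *
S={'scene':((256,268),(290,315),(184,290),(357,247)),'side':((304,305),(370,300),(326,362),(316,228))}
for n in S:
    f=np.load(n+'.npz');p,d=f['p'],f['d'];c=get_calibration(n)
    hsv=cv2.cvtColor(p,cv2.COLOR_RGB2HSV)
    dark=hsv[...,2]<60; cork=(hsv[...,1]>110)&(hsv[...,2]>60)
    cork=cv2.morphologyEx(cork.astype(np.uint8),cv2.MORPH_CLOSE,np.ones((5,5)))
    rep(n+' cell',quad(dark,S[n][0]),c,13); q=quad(cork,S[n][1]); rep(n+' board',q,c,9)
    W=cloud(c,d)
    for s in S[n][:2]: print(W[s[1],s[0]].round(1))
    # posts/jar footprint from depth
    m=(W[...,2]>20)&(W[...,2]<95)&(d>0)&(W[...,0]>330)&(W[...,0]<750)&(abs(W[...,1])<300)
    k,l,st,ce=cv2.connectedComponentsWithStats(m.astype(np.uint8))
    for i in range(1,k):
        if st[i,4]>40:
            X=W[l==i]; print(' obj px',ce[i].round(),'xyz lo',X.min(0).round(),'hi',X.max(0).round())
E
```

```text
scene cell [[550.0, -50.0], [547.0, -141.0], [454.0, -126.0], [467.0, -42.0]] rect [507.2 -89.4] [90.2 94.1] 81.07 sides [90.9 94.1 85.6 83.5]
scene board [[742.0, 29.0], [722.0, -224.0], [575.0, -212.0], [592.0, 43.0]] rect [656.8 -90.5] [256.  150.7] 85.52 sides [253.7 147.6 255.4 150.7]
[517.1 -95.   13.8]
[ 662.9 -105.6    8.5]
 obj px [357. 233.] xyz lo [538.  85.  20.] hi [568. 117.  86.]
 obj px [395. 230.] xyz lo [550. 155.  20.] hi [599. 204.  63.]
 obj px [181. 280.] xyz lo [ 505. -256.   20.] hi [ 531. -222.   69.]
 obj px [358. 296.] xyz lo [689. -17.  20.] hi [722.  15.  51.]
 obj px [257. 336.] xyz lo [ 664. -197.   20.] hi [ 725. -168.   24.]
side cell [[547.0, -49.0], [537.0, -140.0], [452.0, -129.0], [462.0, -38.0]] rect [499.6 -88.9] [93.3 86.3] 83.47 sides [92.2 86.3 91.6 86. ]
side board [[734.0, 27.0], [717.0, -222.0], [572.0, -213.0], [588.0, 47.0]] rect [653.1 -88. ] [260.2 146.9] 86.38 sides [249.2 145.7 260.2 147.3]
[ 499.3 -100.    14.7]
[ 629.  -104.9    9.9]
 obj px [318. 203.] xyz lo [539.  88.  20.] hi [599. 205.  85.]
 obj px [395. 247.] xyz lo [691. -15.  20.] hi [722.  19.  53.]
 obj px [414. 324.] xyz lo [ 664. -196.   20.] hi [ 725. -164.   25.]
 obj px [326. 358.] xyz lo [ 506. -254.   20.] hi [ 531. -221.   71.]
```

jog_arm(
  plan=[0.225,0.434,-0.1,0,0,-24.1,0.225,0.434,-0.1,0,0,-24.1,0.225,0.434,-0.1,0,0,-24.1,0.225,0.434,-0.1,0,0,-24.1,0.225,0.434,-0.1,0,0,-24.1,0.225,0.434,-0.1,0,0,-24.1,0.225,0.434,-0.1,0,0,-24.1,0.225,0.434,-0.1,0,0,-24.1,0.225,0.434,-0.1,0,0,-24.1,0.225,0.434,-0.1,0,0,-24.1,0.225,0.434,-0.1,0,0,-24.1,0.225,0.434,-0.1,0,0,-24.1,0.225,0.434,-0.1,0,0,-24.1,0.225,0.434,-0.1,0,0,-24.1],
  claw=0.045,
)

```text
clock: 1.5
eef_pos: [415.8, -82.9, 105.7]
eef_rot: [3.141, -0.0, -0.068]
wrist_force: [0.0, -0.0, 0.2]
finger_gap: 45.1
finger_force: 0.0
```

Run:
```python
from m import *
s=manip.read_state();print(s['clock'],s['eef_pos'],s['eef_rot'],s['finger_gap'],s['wrist_force'])
c=get_calibration('wrist');print(c['origin']); p,d=camera('wrist');cv2.imwrite('pics/w0.png',p[...,::-1]);np.savez('w0.npz',p=p,d=d,**c)
```

```text
1.5 [415.79046008 -82.87302014 105.67090533] [ 3.14147358e+00 -3.35428775e-04 -6.79178893e-02] 45.121945483785396 [ 0.04299537 -0.04553114  0.20521496]
[493.77061036 -87.05699856 285.11756519]
```

View pics/w0.png

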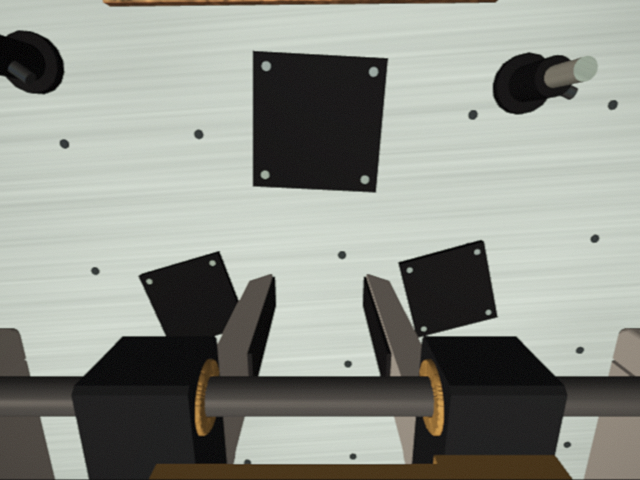

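The wrist view shows the cell with corners (253,52), (387,58), (375,192) and (253,186), and the board edge along row ~4. The decoys, at (190,295) and (448,288), flank the fingers.

Run:
```python
from m import *
f=np.load('w0.npz');c={k:f[k] for k in f.files}
print('cell',ray(c,[(253,52),(387,58),(375,192),(253,186)],13).round(1)[:,:2].tolist())
print('edge',ray(c,[(106,4.5),(497,2)],9).round(1)[:,:2].tolist())
print('decoy',ray(c,[(219,252),(139,275),(237,300),(400,263),(482,240),(420,335),(497,317)],10).round(1)[:,:2].tolist())
d=f['d'];W=cloud(c,d)
print(W[120,315],W[300,180],W[2,300],W[20:24,300])
for col in (150,300,450):
    print([ (r,W[r,col].round(1).tolist()) for r in range(0,8)])
```

```text
cell [[549.5, -47.1], [539.7, -135.7], [450.7, -125.2], [461.2, -36.8]]
edge [[585.0, 45.9], [568.9, -208.7]]
decoy [[412.0, -4.2], [397.6, 61.0], [371.1, -13.0], [393.5, -143.4], [407.7, -206.1], [329.6, -159.1], [341.7, -221.3]]
[503.71244473 -85.06467679  12.71792575] [373.79079258  32.96567311   8.97186584] [578.81331941 -80.45184673   5.37175931] [[ 5.69416854e+02 -7.94590717e+01  9.20830651e-01]
 [ 5.69188927e+02 -7.93707847e+01 -5.05114006e-01]
 [ 5.68405873e+02 -7.93386323e+01  1.62257977e-01]
 [ 5.67911123e+02 -7.92766129e+01 -2.72176996e-01]]
[(0, [585.7, 16.9, 8.6]), (1, [584.9, 16.8, 9.3]), (2, [584.6, 17.1, 8.6]), (3, [584.4, 17.7, 7.5]), (4, [585.0, 19.2, 3.8]), (5, [584.5, 19.4, 3.5]), (6, [584.8, 20.6, 0.7]), (7, [584.2, 20.6, 0.8])]
[(0, [578.6, -80.7, 9.8]), (1, [578.2, -80.6, 9.4]), (2, [578.8, -80.5, 5.4]), (3, [579.0, -80.3, 3.0]), (4, [578.3, -80.3, 3.1]), (5, [578.5, -80.2, 0.6]), (6, [577.6, -80.2, 1.7]), (7, [577.2, -80.1, 0.9])]
[(0, [572.6, -178.6, 7.2]), (1, [572.6, -179.3, 5.2]), (2, [572.7, -180.1, 2.8]), (3, [572.9, -181.0, 0.2]), (4, [572.0, -180.7, 1.3]), (5, [571.4, -180.8, 1.0]), (6, [570.8, -180.8, 1.0]), (7, [570.6, -181.2, -0.3])]
```

jog_arm(
  plan=[0,0.002,-0.04,0,0,0,0,0.002,-0.08,0,0,0,0,0.002,-0.097,0,0,0,0,0.002,-0.102,0,0,0,0,0.002,-0.102,0,0,0,0.01,0.001,-0.102,0,0,0,0.02,0.0005,-0.102,0,0,0,0.027,0,-0.102,0,0,0,0.032,0,-0.102,0,0,0,0.036,0,-0.102,0,0,0,0.04,-0.0005,-0.102,0,0,0,0.044,-0.001,-0.102,0,0,0,0.048,-0.001,-0.102,0,0,0,0.052,-0.0015,-0.102,0,0,0,0.056,-0.0015,-0.102,0,0,0,0.058,-0.0015,-0.102,0,0,0,0.06,-0.002,-0.102,0,0,0],
)

```text
clock: 3.25
eef_pos: [476.2, -83.7, 3.4]
eef_rot: [-3.142, 0.0, -0.066]
wrist_force: [-2.6, 0.2, 1.5]
finger_gap: 45.4
finger_force: 0.8
```

jog_arm(
  plan=[0.001,0,0,0,0,0,0.002,0,0,0,0,0,0.003,0,0,0,0,0,0.003,0,0,0,0,0],
)

```text
clock: 3.65
eef_pos: [478.4, -83.7, 3.3]
eef_rot: [-3.142, 0.002, -0.066]
wrist_force: [-5.7, -1.2, 3.7]
finger_gap: 45.3
finger_force: 2.8
```

Run:
```python
from m import *
s=manip.read_state();print(s['eef_pos'],s['wrist_force'])
p,d=camera('side');c=get_calibration('side');cv2.imwrite('pics/s1.png',cv2.resize(p[200:400,200:460,::-1],None,fx=3,fy=3))
```

```text
[478.44197943 -83.7269252    3.34609972] [-5.73281813 -1.22822667  3.67149328]
```

View pics/s1.png

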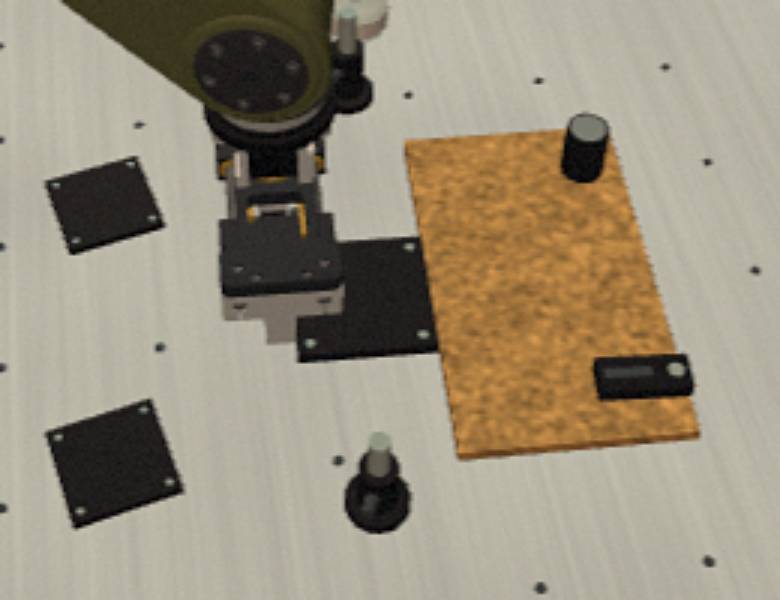

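The cell is flush against the board edge at crop (430,290), with the fingers behind it and everything else clear. Next I compute the arc rows.

```bash
cat > arc.py <<'E'
from h import *
def sh(th,tilt,over,low=1.8):
    t,a=np.radians([th,tilt]); r=(-90*np.cos(t)-4*np.sin(t)+90, 90*np.sin(t)-4*np.cos(t)+4)
    ox=8*np.cos(a)-3.7*np.sin(a)-8; oz=8*np.sin(a)+3.7*np.cos(a)-3.7
    dx=r[0]-ox+over; dz=r[1]-oz-low
    return [round(v,4) for v in (dx*.998/1e3,-dx*.063/1e3,dz/1e3)]+[round(-.063*tilt,2),round(-tilt,1),0]
E
python3 - <<'E'
from arc import *
print([sh(t,min(20,t/2),.5) for t in (0,3,6,9,12,15,18,21,24)])
print([sh(t,min(20,t/2),max(0,.5-(t-30)*.02)) for t in range(27,91,3)])
E
```

```text
[[np.float64(0.0005), np.float64(-0.0), np.float64(-0.0018), -0.0, -0.0, 0], [np.float64(0.0005), np.float64(-0.0), np.float64(0.0027), -0.09, -1.5, 0], [np.float64(0.0008), np.float64(-0.0), np.float64(0.0072), -0.19, -3.0, 0], [np.float64(0.0013), np.float64(-0.0001), np.float64(0.0117), -0.28, -4.5, 0], [np.float64(0.0021), np.float64(-0.0001), np.float64(0.0162), -0.38, -6.0, 0], [np.float64(0.0031), np.float64(-0.0002), np.float64(0.0206), -0.47, -7.5, 0], [np.float64(0.0043), np.float64(-0.0003), np.float64(0.025), -0.57, -9.0, 0], [np.float64(0.0058), np.float64(-0.0004), np.float64(0.0293), -0.66, -10.5, 0], [np.float64(0.0076), np.float64(-0.0005), np.float64(0.0336), -0.76, -12.0, 0]]
[[np.float64(0.0096), np.float64(-0.0006), np.float64(0.0377), -0.85, -13.5, 0], [np.float64(0.0118), np.float64(-0.0007), np.float64(0.0418), -0.95, -15.0, 0], [np.float64(0.0141), np.float64(-0.0009), np.float64(0.0457), -1.04, -16.5, 0], [np.float64(0.0167), np.float64(-0.0011), np.float64(0.0496), -1.13, -18.0, 0], [np.float64(0.0195), np.float64(-0.0012), np.float64(0.0533), -1.23, -19.5,
[... 621 characters left out ...]
0], [np.float64(0.0514), np.float64(-0.0032), np.float64(0.0803), -1.26, -20, 0], [np.float64(0.0556), np.float64(-0.0035), np.float64(0.0823), -1.26, -20, 0], [np.float64(0.06), np.float64(-0.0038), np.float64(0.084), -1.26, -20, 0], [np.float64(0.0645), np.float64(-0.0041), np.float64(0.0856), -1.26, -20, 0], [np.float64(0.069), np.float64(-0.0044), np.float64(0.0869), -1.26, -20, 0], [np.float64(0.0736), np.float64(-0.0046), np.float64(0.088), -1.26, -20, 0], [np.float64(0.0782), np.float64(-0.0049), np.float64(0.0888), -1.26, -20, 0], [np.float64(0.0829), np.float64(-0.0052), np.float64(0.0894), -1.26, -20, 0], [np.float64(0.0876), np.float64(-0.0055), np.float64(0.0897), -1.26, -20, 0]]
```

jog_arm(
  plan=[0.0005,0,-0.001,0,0,0,0.0007,0,-0.0018,0,0,0,0.0007,0,-0.0018,0,0,0,0.0007,0,0.0004,-0.05,-0.8,0,0.0007,0,0.0027,-0.09,-1.5,0,0.0008,0,0.005,-0.14,-2.2,0,0.001,0,0.0072,-0.19,-3,0,0.0015,-0.0001,0.0117,-0.28,-4.5,0,0.0023,-0.0001,0.0162,-0.38,-6,0,0.0033,-0.0002,0.0206,-0.47,-7.5,0,0.0045,-0.0003,0.025,-0.57,-9,0],
)

```text
clock: 4.8
eef_pos: [483.4, -84.0, 28.6]
eef_rot: [-3.141, -0.159, -0.066]
wrist_force: [-5.1, -0.8, 0.7]
finger_gap: 44.7
finger_force: 2.2
```

Run:
```python
from m import *
s=manip.read_state();print(s['eef_pos'],s['wrist_force'])
p,d=camera('scene');a=cv2.resize(p[180:360,140:400,::-1],None,fx=1.5,fy=1.5)
p,d=camera('side');b=cv2.resize(p[220:380,240:440,::-1],(390,312))[:270]
cv2.imwrite('pics/s2.png',np.hstack([a,b]))
```

```text
[483.35838203 -84.04235739  28.64874927] [-5.13560327 -0.78527256  0.71264944]
```

View pics/s2.png

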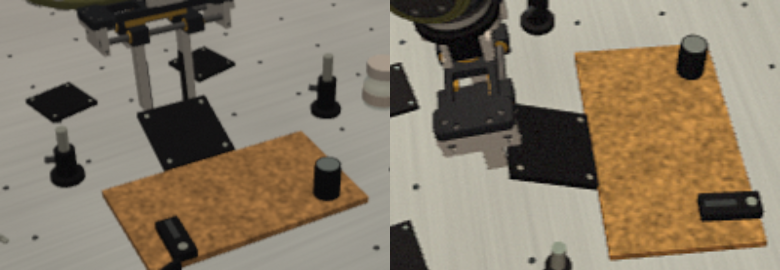

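Left panel: the cell is tipping on the board edge at (185,132), carried by the fingers. Right panel: its front edge still sits on the step at (590,150). I'll continue the arc.

jog_arm(
  plan=[0.0015,-0.0001,0.0043,-0.09,-1.5,0,0.0033,-0.0002,0.0086,-0.19,-3,0,0.0053,-0.0003,0.0127,-0.28,-4.5,0,0.0075,-0.0004,0.0168,-0.38,-6,0,0.0098,-0.0006,0.0207,-0.47,-7.5,0,0.0124,-0.0008,0.0246,-0.56,-9,0,0.0152,-0.0009,0.0283,-0.66,-10.5,0,0.0181,-0.0011,0.0319,-0.69,-11,0,0.0211,-0.0013,0.0355,-0.69,-11,0,0.0243,-0.0015,0.0389,-0.69,-11,0,0.0277,-0.0017,0.0421,-0.69,-11,0,0.0277,-0.0017,0.0421,-0.69,-11,0],
)

```text
clock: 6.1
eef_pos: [512.0, -85.8, 71.1]
eef_rot: [-3.141, -0.351, -0.066]
wrist_force: [0.0, -0.6, 0.2]
finger_gap: 44.9
finger_force: 0.0
```

Run:
```python
from m import *
s=manip.read_state();print(s['eef_pos'],s['wrist_force'])
p,d=camera('scene');a=cv2.resize(p[180:360,140:400,::-1],None,fx=1.5,fy=1.5)
p,d=camera('side');b=cv2.resize(p[220:380,240:440,::-1],(390,312))[:270]
cv2.imwrite('pics/s3.png',np.hstack([a,b]))
```

```text
[512.01150486 -85.83882612  71.11619699] [ 0.03967264 -0.59110981  0.15010215]
```

View pics/s3.png

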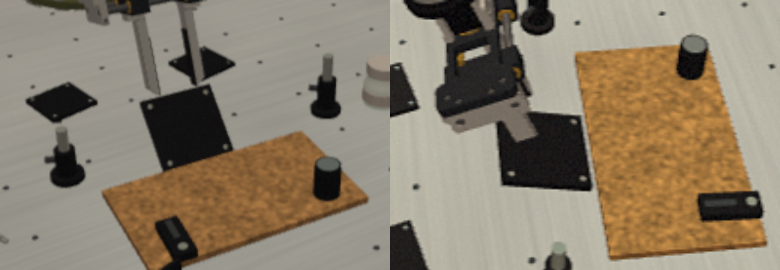

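The cell slipped off the tip and lies flat near the board edge again (right panel, (545,150)). Nothing else was disturbed. I'll go back behind it and retry, checking the force and keeping up a firmer press.

jog_arm(
  plan=[-0.022,0.0015,0,0.4,6.6,0,-0.045,0.003,0,0.84,13.3,0,-0.065,0.004,0,1.26,20.1,0,-0.065,0.004,-0.035,1.26,20.1,0,-0.065,0.004,-0.06,1.26,20.1,0,-0.065,0.004,-0.069,1.26,20.1,0,-0.065,0.004,-0.0695,1.26,20.1,0,-0.058,0.0035,-0.0695,1.26,20.1,0,-0.053,0.0033,-0.0695,1.26,20.1,0,-0.049,0.0031,-0.0695,1.26,20.1,0,-0.045,0.003,-0.0695,1.26,20.1,0,-0.041,0.0027,-0.0695,1.26,20.1,0,-0.038,0.0025,-0.0695,1.26,20.1,0,-0.035,0.0023,-0.0695,1.26,20.1,0,-0.034,0.0022,-0.0695,1.26,20.1,0],
)

```text
clock: 7.7
eef_pos: [477.5, -83.5, 1.0]
eef_rot: [3.141, 0.002, -0.066]
wrist_force: [-1.8, -0.3, 1.0]
finger_gap: 45.1
finger_force: 0.9
```

jog_arm(
  plan=[0.0007,0,0.0002,0,0,0,0.0014,-0.0001,0.0003,0,0,0,0.0018,-0.0001,0.0003,0,0,0,0.0018,-0.0001,0.0003,0,0,0],
)

```text
clock: 8.1
eef_pos: [478.5, -83.6, 1.2]
eef_rot: [3.142, 0.003, -0.066]
wrist_force: [-5.2, -0.2, 2.7]
finger_gap: 45.0
finger_force: 2.6
```

jog_arm(
  plan=[0.0006,0,0,0,0,0,0.001,0,0,0,0,0,0.001,0,0.0022,-0.05,-0.8,0,0.001,0,0.0045,-0.09,-1.5,0,0.0011,0,0.0068,-0.14,-2.2,0,0.0013,0,0.009,-0.19,-3,0,0.0019,-0.0001,0.0135,-0.28,-4.5,0,0.0028,-0.0001,0.018,-0.38,-6,0],
)

```text
clock: 8.9
eef_pos: [480.7, -83.7, 18.9]
eef_rot: [-3.141, -0.101, -0.066]
wrist_force: [-5.7, -0.5, 0.2]
finger_gap: 44.6
finger_force: 3.2
```

jog_arm(
  plan=[0.0008,0,0.0022,-0.05,-0.8,0,0.0014,-0.0001,0.0044,-0.09,-1.5,0,0.0021,-0.0001,0.0066,-0.14,-2.2,0,0.0028,-0.0002,0.0088,-0.19,-3,0],
)

```text
clock: 9.3
eef_pos: [483.4, -83.9, 27.7]
eef_rot: [-3.141, -0.153, -0.066]
wrist_force: [-8.5, -2.4, 0.2]
finger_gap: 45.0
finger_force: 4.1
```

jog_arm(
  plan=[0.0007,0,0.0022,-0.05,-0.8,0,0.0015,-0.0001,0.0043,-0.09,-1.5,0,0.0024,-0.0001,0.0065,-0.14,-2.2,0,0.0034,-0.0002,0.0086,-0.19,-3,0],
)

```text
clock: 9.7
eef_pos: [486.9, -84.1, 36.4]
eef_rot: [-3.141, -0.206, -0.066]
wrist_force: [-9.7, -1.5, 2.1]
finger_gap: 45.0
finger_force: 4.1
```

jog_arm(
  plan=[0.001,-0.0001,0.0021,-0.05,-0.8,0,0.002,-0.0001,0.0042,-0.09,-1.5,0,0.0031,-0.0002,0.0063,-0.14,-2.2,0,0.0042,-0.0003,0.0083,-0.19,-3,0,0.0053,-0.0003,0.0103,-0.24,-3.8,0,0.0065,-0.0004,0.0123,-0.28,-4.5,0],
)

```text
clock: 10.3
eef_pos: [494.2, -84.5, 49.0]
eef_rot: [-3.141, -0.287, -0.066]
wrist_force: [-4.1, -0.3, 2.1]
finger_gap: 44.9
finger_force: 1.8
```

```bash
cat > tip.py <<'E'
from h import *
def tip():
    p,d=camera('scene');c=get_calibration('scene');W=cloud(c,d)
    m=(d>0)&(p.max(2)<60)
    m[:215]=0
    X=W[m]; u=(X[:,:2]-[578.5,-83])@np.array([[.998,.063],[-.063,.998]]); 
    P=np.c_[u,X[:,2]]; P=P[(abs(P[:,1])<42)&(P[:,0]>-95)&(P[:,0]<15)&(P[:,2]>11)&(P[:,2]<115)]
    q=np.median(P,0);
    for _ in range(4):
        q=P.mean(0);_,s,v=np.linalg.svd(P-q,full_matrices=False);n=v[2]*np.sign(v[2,2]);r=abs((P-q)@n);P=P[r<max(3,np.percentile(r,90))]
    ang=np.degrees(np.arctan2(n[0],n[2])); print('n',len(P),'normal',n.round(3),'tilt deg',ang.round(1),'x,z min',P[:,[0,2]].min(0).round(),'max',P[:,[0,2]].max(0).round(),'mean',q.round(1))
    s=manip.read_state();print(s['clock'],s['eef_pos'].round(1),s['wrist_force'].round(1))
E
python3 -c "
from tip import *
tip()"
```

```text
n 1723 normal [ 0.56  -0.001  0.829] tilt deg 34.0 x,z min [-94.  11.] max [ 3. 76.] mean [-35.2  -3.7  36.2]
10.35 [494.4 -84.5  49.3] [-3.2 -0.6 -0.3]
```

jog_arm(
  plan=[0.0008,0,0,0,0,0,0.0023,-0.0001,0.002,-0.05,-0.7,0,0.0037,-0.0002,0.0039,-0.09,-1.5,0,0.0051,-0.0003,0.0058,-0.14,-2.2,0,0.0065,-0.0004,0.0077,-0.19,-3,0],
)

```text
clock: 10.85
eef_pos: [501.4, -85.0, 57.0]
eef_rot: [-3.141, -0.341, -0.066]
wrist_force: [-0.1, -0.5, -0.1]
finger_gap: 45.2
finger_force: 0.3
```

```bash
python3 -c "
from tip import *
tip()"
```

```text
n 1792 normal [ 0.668 -0.004  0.744] tilt deg 42.0 x,z min [-92.  11.] max [ 3. 96.] mean [-32.5  -3.9  40.9]
10.9 [501.4 -85.   57.2] [-1.1  0.3 -0.5]
```

jog_arm(
  plan=[0.0008,-0.0001,0,0,0,0,0.0024,-0.0001,0.0018,0,0,0,0.004,-0.0002,0.0036,0,0,0,0.0055,-0.0003,0.0054,0,0,0,0.007,-0.0004,0.0072,0,0,0,0.0087,-0.0005,0.0089,0,0,0,0.0103,-0.0006,0.0106,0,0,0],
)

```text
clock: 11.6
eef_pos: [511.6, -85.6, 67.5]
eef_rot: [-3.141, -0.339, -0.066]
wrist_force: [-0.3, -0.3, -0.6]
finger_gap: 45.0
finger_force: 0.3
```

```bash
python3 -c "
from tip import *
tip()"
```

```text
n 1808 normal [ 0.787 -0.007  0.616] tilt deg 51.9 x,z min [-77.  11.] max [  2. 110.] mean [-27.6  -3.9  45.5]
11.65 [511.8 -85.6  67.8] [-0.4 -0.1  0.3]
```

jog_arm(
  plan=[0.0025,-0.0002,0.0019,0,0,0,0.005,-0.0003,0.0037,0,0,0,0.0075,-0.0005,0.0054,0,0,0,0.0101,-0.0006,0.007,0,0,0,0.0125,-0.0008,0.0084,0,0,0,0.015,-0.0009,0.0097,0,0,0,0.0174,-0.0011,0.0109,0,0,0,0.0198,-0.0012,0.012,0,0,0],
)

```text
clock: 12.45
eef_pos: [531.4, -86.7, 79.5]
eef_rot: [-3.141, -0.339, -0.066]
wrist_force: [0.4, -0.1, 0.3]
finger_gap: 45.1
finger_force: 0.3
```

```bash
python3 -c "
from tip import *
tip()"
```

```text
n 1816 normal [0.921 0.002 0.39 ] tilt deg 67.0 x,z min [-36.  11.] max [ 2. 93.] mean [-17.2  -4.2  51. ]
12.5 [531.7 -86.8  79.6] [-0.3  0.1 -0.2]
```

jog_arm(
  plan=[0.003,-0.0002,0.001,0,0,0,0.006,-0.0004,0.002,0,0,0,0.009,-0.0006,0.003,0,0,0,0.012,-0.0008,0.0035,0,0,0,0.015,-0.0009,0.004,0,0,0,0.018,-0.0011,0.0045,0,0,0,0.021,-0.0013,0.005,0,0,0,0.024,-0.0015,0.005,0,0,0,0.027,-0.0017,0.005,0,0,0,0.029,-0.0018,0.005,0,0,0,0.031,-0.002,0.005,0,0,0],
)

```text
clock: 13.6
eef_pos: [562.3, -88.7, 84.3]
eef_rot: [-3.141, -0.339, -0.066]
wrist_force: [-0.2, 0.3, 0.3]
finger_gap: 44.8
finger_force: 0.1
```

```bash
python3 -c "
from tip import *
tip()"
```

```text
n 1636 normal [1.    0.003 0.018] tilt deg 89.0 x,z min [-4. 11.] max [  3. 101.] mean [-0.2 -4.5 55.7]
13.65 [562.5 -88.8  84.3] [-1.4 -0.1 -0.1]
```

jog_arm(
  plan=[0.002,-0.0001,0,0,0,0,0.004,-0.0003,0,0,0,0,0.006,-0.0004,0,0,0,0,0.008,-0.0005,0,0,0,0,0.01,-0.0006,0,0,0,0,0.012,-0.0008,0,0,0,0,0.014,-0.0009,0,0,0,0,0.016,-0.001,0,0,0,0,0.018,-0.0011,0,0,0,0,0.02,-0.0013,0,0,0,0,0.02,-0.0013,0,0,0,0,0.02,-0.0013,0,0,0,0,0.02,-0.0013,0,0,0,0],
)

```text
clock: 14.95
eef_pos: [582.1, -90.0, 84.3]
eef_rot: [-3.141, -0.339, -0.066]
wrist_force: [0.2, 0.3, 0.2]
finger_gap: 45.2
finger_force: 0.0
```

jog_arm(
  plan=[-0.05,0.003,0,0,0,0,-0.09,0.006,0,0,0,0,-0.12,0.008,0.03,0,0,0,-0.12,0.008,0.06,0,0,0,-0.12,0.008,0.06,0,0,0],
)

```text
clock: 15.45
eef_pos: [463.4, -82.6, 148.3]
eef_rot: [3.141, -0.346, -0.066]
wrist_force: [0.6, -0.7, -0.5]
finger_gap: 45.3
finger_force: 0.0
```

Run:
```python
from m import *
s=manip.read_state();print(s['clock'],s['eef_pos'],s['wrist_force'])
out=[]
for n,z in (('scene',17),('side',17)):
    p,d=camera(n);c=get_calibration(n);W=cloud(c,d);cv2.imwrite(f'pics/{n}9.png',p[...,::-1]);np.savez(n+'9.npz',p=p,d=d)
    hsv=cv2.cvtColor(p,cv2.COLOR_RGB2HSV)
    u=(W[...,:2]-[578.5,-83])@np.array([[.998,.063],[-.063,.998]])
    m=(W[...,2]>13)&(W[...,2]<30)&(u[...,0]>-30)&(u[...,0]<110)&(abs(u[...,1])<62)
    X=np.dstack([u,W[...,2:]])[m]; rc=cv2.minAreaRect(X[:,:2].astype(np.float32)); print(n,len(X),rc,np.percentile(X,[2,50,98],axis=0).round(1).tolist())
    out.append(p[200:400,190:450,::-1])
cv2.imwrite('pics/end.png',cv2.resize(np.hstack(out),None,fx=1.5,fy=1.5))
```

```text
15.45 [463.37235828 -82.56108602 148.30158176] [ 0.60952839 -0.7056075  -0.48656433]
scene 1806 ((49.43788528442383, -8.908447265625), (91.50971984863281, 94.71273040771484), 89.89543914794922) [[5.2, -53.5, 14.1], [57.2, -13.3, 19.8], [93.5, 34.1, 23.5]]
side 1743 ((54.45798110961914, -1.5818290710449219), (99.64376068115234, 112.27955627441406), 0.45467326045036316) [[6.5, -51.9, 14.4], [49.1, -13.3, 20.4], [93.6, 36.8, 25.1]]
```

View pics/end.png

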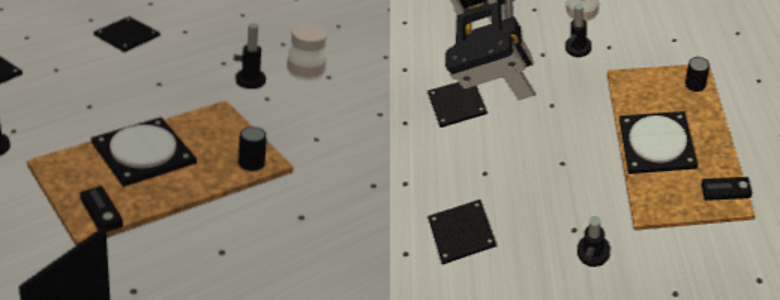

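Both views show the cell flat on the cork with its mirror up, at left (143,148) and right (657,140). Its centre is about 49 mm beyond the edge, and the tube and clamp are untouched. I'm handing the job in.

```bash
python3 -c "
from cell import manip
print(manip.sign_off())"
```

```text
the job is handed in; nothing more can be done
None
```

The mirror cell lies flat on the cork with its mirror up, centre about 49 mm beyond the near edge; the first tip-up slipped, the second worked, nothing else looked disturbed, and I handed the job in at about 15.5 s (no verdict was shown).

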